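# Dock a test cartridge along the reader's rail and start the reading

## Robot

A 6-joint arm with a two-finger parallel gripper is mounted at the origin on the work surface. World frame = base frame: x ahead of the robot, y to its left, z up, the work surface at z = 0. Lengths are in m, angles in rad, forces in N, time in s.
With the tool pointing down it reaches from about 0.425 to 0.95 m from the base axis. Payload 3.5 kg.
Tool frame: the origin (TCP) lies at the very end of the fingers, on their centre line; the grasp point (between the pads) lies 19 mm behind it (ctrl.grip_point_offset is the distance from the TCP to the grasp point, in m); z points along the fingers, y is the line along which they close (so a half turn about z gives the same grasp; the last joint's range is limited). The gripper opens to 85 mm and grips with 20 to 120 N. Pads are 22 mm wide; open, the fingers measure 114 mm over their backs; the gripper's body (76 mm by 85 mm) begins 54 mm behind the grasp point. The pads swing forward as they close: fully open they stand 13 mm farther back than shut.
Start: joints at [1.068, 0.286, 1.577, -0, 1.279, -0.15], TCP at [0.233, 0.633, 0.231] pointing down, gripper open.
Joint ranges: [-2.77, 2.77], [-0.9, 2.22], [0.21, 2.48], [-1.53, 4.67], [0.24, 2.81], [-2.84, 2.84]. Speed limits (rad/s): [2.79, 2.79, 3.14, 3.14, 3.14, 3.14].

## Interface

Orientations are given as a unit quaternion [x, y, z, w].
In Python, from plant import telemetry, vision, ctrl gives the robot as it stands.
- The arm moves only by the tool arm_command, never from a script. Its argument "series" is one flat list of numbers, 7 for each row, row after row: the shift along the tool's x, y, z in cm, then the turn, a rotation vector about the tool's x, y, z in degrees, then the closure, from 0 (fully open) to 1 (shut). A call has 1 to 10 rows; each row is the pose to reach, as a shift and turn from the pose commanded when the call began, along the tool's axes at that moment; what a row does not reach only later rows make up. A row lasts 1/12 s, in which the tool goes at most 41.7 mm and 7.16 degrees, less where a joint would pass 70% of its speed; a pose out of reach is approached as far as the arm can. A call with a gripper value outside its range is refused whole. The fingers move at their own pace and stop on an object; "force" is the grip in N (left out, the last holds). Time passes only in rows, so rows that repeat a pose let the fingers close. It gives the time, the measured TCP pose, the force, the opening and the grip force at its end, in the units of the state.
- telemetry.get_state(): the state, without advancing time (a new reading comes with each control period).
- vision.read_camera(name): name is "scene" or "top"; returns a dict with "color" (480x640x3 uint8, blue, green, red), "K" (3x3 intrinsics, pixels), "rvec" (rotation vector, rad) and "tvec" (3), from world to camera coordinates, as OpenCV has them. Camera axes: x right, y down, z forward; pixel columns grow to the right and rows downward; lengths in m; the calibration is good to about 2 mm. A picture is of the moment at which its call begins. There is no depth.
- ctrl.sign_off(): hands the job in; it is judged then, once.
The state is a dict: "time": time; "qpos": joint angles; "dq": joint speeds; "joint_efforts": joint torques, N m; "eef_pos": TCP position; "tcp_rot": TCP orientation; "contact_force": force on the tool from outside, world axes, zero at the start; "wrist_torque": the same for the moment, N m; "opening": opening from 0.0 (shut) to 1.0 (fully open); "finger_force": force on a finger pad.
Only numpy, scipy, OpenCV 4.12 (cv2) and the standard library are available. Lean on these libraries where they do the work, as an engineer would, in place of code of your own. Each camera call takes 0.05 s, during which the arm holds its last target. There are 200 camera calls.

## Task

Load the cartridge reader using only fingertips, without picking anything up: push the blue-capped cartridge across the deck until it sits flush against the reader's rail, then, keeping it along the rail, slide it into the corner pocket until it is fully home against the end stop. Only then press the green start button fully down and let it go. Leave the red-capped used cartridge and everything else on the desk where it is.

Things in the scene. Friction and masses are not known exactly. Their poses are not given: they have to be found in the camera images.
- reader: Low test-cartridge reader, fixed on the desk, yaw within 0.25 rad. Origin: underside of its deck; x points away from the robot to the rail, y (left) along the rail to the pocket. Flat black deck, top 10 mm above the desk, x -90 to 100, y -150 to 160 mm. White end block x 0 to 100, y 110 to 160, top 32 mm above the desk; its face at y = 110 is the end stop.
- rail_mid (a point): Point on the aluminium rail's straight face at deck level, reader x 50, y -20 mm, axes as the reader's. The face looks to -x and runs from y -150 to the end stop at y 110; its top is 24 mm above the desk. Behind it a white housing, x 60 to 100, top 30 mm above the desk.
- dock_home (a point): Point on the deck, reader x 30, y 82 mm, axes as the reader's: the cartridge's underside centre lies here when fully home. Green-floored pocket 44.5 mm wide between the rail and a side wall (inner face x 5.5, 6 mm thick, y 80 to 110, top 24 mm above desk). Its mouth, towards -y, is flared by a slanted guide out to y 57, x -6. Half the cartridge sticks out when home.
- cartridge: Blue-capped test cartridge, loose, flat on the deck off the rail and right of the pocket: a white plastic box 40 (its x) x 56 (its y, along the rail) x 12 mm high, about 45 g, the blue end at +y, towards the pocket, turned by up to 0.5 rad at the start. Origin: centre of its underside. Smooth: it slides easily on the deck and rail (friction about 0.25).
- start (a joint): Travel of the green start button, 0 up to 0.005 m fully pressed (about 5 N); it springs back up.
- start_top (a point): Centre of the top of the green start button (24 mm across, pressed downwards), on top of the reader's end block; moves with the button.
- used_cartridge: Red-capped used cartridge of the same shape, 40 x 56 x 12 mm, loose on the deck's near left part; leave alone. Origin: centre of its underside.
- mouse: Black computer mouse, 100 x 58 x 30 mm, on the desk; leave alone. Origin: centre of its underside.
- pen: Blue pen, 130 mm long, 9 mm thick, on the desk left of the reader; leave alone. Origin: centre of its underside.
- sanitizer: Clear hand-rub bottle with blue label and cap, 64 mm across, 160 mm tall; leave alone. Origin: centre of its underside.
- specimen_jar: White specimen jar with yellow cap, 44 mm across, 60 mm tall; leave alone. Origin: centre of its underside.
- mug: White mug, 80 mm across, 90 mm tall; leave alone. Origin: centre of its underside.
- stapler: Blue and black stapler, 130 x 34 x 38 mm; leave alone. Origin: centre of its underside.
Not all that is in view belongs to the job. Leave any pink or yellow look-alike of the cartridge alone.

How it is judged:
On the way, in this order (a step that is already met when the one before it is completed fails the run):
1. the blue-capped cartridge lies flush against the rail, still at least 50 mm short of home (x of cartridge in the frame of dock_home above -0.005 m and angle between the x axis of cartridge and the x axis of reader, either way round below 0.14 rad and y of cartridge in the frame of dock_home below -0.05 m), for 0.1 s.
2. it is fully home in the corner pocket (y of cartridge in the frame of dock_home between -0.004 and 0.003 m and x of cartridge in the frame of dock_home between -0.006 and 0.003 m and angle between the x axis of cartridge and the x axis of reader, either way round below 0.12 rad and z of cartridge in the frame of dock_home below 0.003 m), for 0.2 s.
3. the start button is pressed down (value of joint start above 0.0035 m), for 0.05 s.
At the end, for the whole second after the job is handed in: The blue-capped cartridge lies flat on the deck in the corner pocket, at rest, within 4 mm of the end stop, within 6 mm of the rail and square to it within 0.12 rad; the start button has been pressed and is up again (all of step 2 and value of joint start below 0.0015 m and linear speed of cartridge below 0.01 m/s); the robot touches nothing.
It fails at once if the blue-capped cartridge is lifted off the deck by more than 8 mm or tipped by more than 0.3 rad (z of cartridge in the frame of dock_home above 0.008 m or z of cartridge in the frame of dock_home below -0.005 m or angle between cartridge's own z axis and vertical above 0.3 rad).
It fails at once if the cartridge leaves the rail by more than 12 mm on its way along the last 40 mm (x of cartridge in the frame of dock_home below -0.012 m and y of cartridge in the frame of dock_home above -0.04 m).
It fails at once if the start button is pressed while the cartridge is not home (value of joint start above 0.003 m and y of cartridge in the frame of dock_home below -0.006 m).
It fails at once if the used cartridge is moved more than 12 mm, or anything else on the desk more than 15 mm (distance of used_cartridge from where it was at the start of the episode above 0.012 m or distance of any of mouse, pen, sanitizer, specimen_jar, mug, stapler from where it was at the start of the episode above 0.015 m).
It also fails if it takes over 51 s, if anything falls off the work surface, if the arm or the gripper's body presses on something with over 40 N, if the wrist force passes 120 N, or if a joint passes its speed limit or range.

## Working session

There is one attempt and no reset: what is moved stays moved. The work goes in short steps, Python scripts to look and compute and a tool call to move; the robot and the scene stay as the last step left them, time stands still between calls to the robot, and variables do not carry over. Pictures are saved under pics/ and viewed, at most 12 in all, crops included, and the job is handed in when it is done.

Besides the shell and the picture viewer there is one more tool, called after ">>>" as a command line: name --argument value ..., lists and objects as JSON in quotes. arm_command: Moves the arm, as the interface text tells. Its arguments: {"type":"object","properties":{"series":{"type":"array","items":{"type":"number"}},"force":{"type":"number"}},"required":["series"]}

```bash
mkdir -p pics; cat > h.py <<'E'
import numpy as np, cv2
from scipy.spatial.transform import Rotation as R
from plant import telemetry, vision, ctrl
def pix2w(c,uv,z):
    Rm=cv2.Rodrigues(np.array(c['rvec'],float))[0];t=np.array(c['tvec'],float).ravel()
    d=Rm.T@np.linalg.inv(c['K'])@np.array([uv[0],uv[1],1.]);o=-Rm.T@t
    return o+d*(z-o[2])/d[2]
def w2pix(c,p):
    return cv2.projectPoints(np.array(p,float).reshape(-1,3),np.array(c['rvec'],float),np.array(c['tvec'],float),np.array(c['K'],float),None)[0].reshape(-1,2)
def st():
    s=telemetry.get_state();print({k:np.round(s[k],4).tolist() for k in('time','qpos','eef_pos','tcp_rot','contact_force','opening')});return s
E
python3 - <<'E'
from h import *
for n in('scene','top'):
    c=vision.read_camera(n);cv2.imwrite(f'pics/{n}0.png',c['color']);Rm=cv2.Rodrigues(np.array(c['rvec']))[0];print(n,-Rm.T@np.ravel(c['tvec']),c['K'][0][0])
s=st();print(R.from_quat(s['tcp_rot']).as_matrix().round(3))
E
```

```text
scene [1.31611527 0.08197611 0.61283216] 470.40735262366354
top [0.32632786 0.02122057 1.18950609] 583.9003717930982
{'time': 0.1, 'qpos': [1.068, 0.2871, 1.578, -0.0, 1.2786, -0.15], 'eef_pos': [0.2329, 0.6329, 0.2301], 'tcp_rot': [0.1755, 0.9845, -0.001, -0.0003], 'contact_force': [-0.3849, -0.0079, 0.7283], 'opening': 1.0032}
[[-0.938  0.346 -0.001]
 [ 0.346  0.938 -0.002]
 [ 0.    -0.002 -1.   ]]
```

View pics/top0.png

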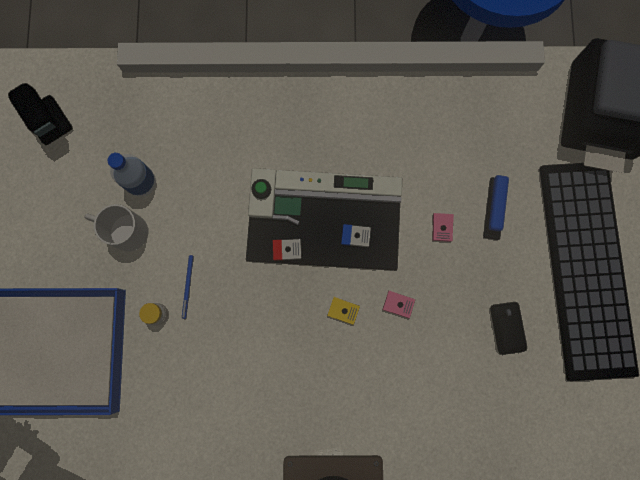

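View pics/scene0.png

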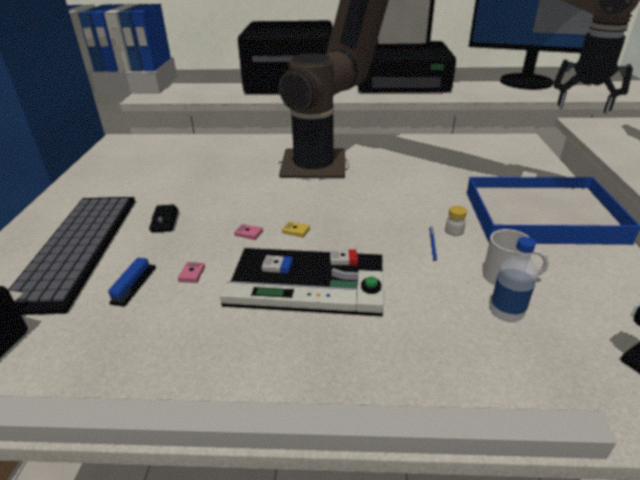

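Top view: the blue-capped cartridge is at (356,235) on the deck. Possible confusions are the red-capped one at (287,249), the yellow at (344,311), and the pinks at (399,304) and (443,227). The green button is at (261,187) and the pocket at (287,206). I choose the blue one at (356,235) and check it in a crop.

```bash
python3 - <<'E'
import cv2
i=cv2.imread('pics/top0.png')[160:280,240:410]
cv2.imwrite('pics/crop0.png',cv2.convertScaleAbs(cv2.resize(i,None,fx=4.7,fy=4.7,interpolation=cv2.INTER_CUBIC),alpha=1.6))
E
```

```text
(no output)
```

View pics/crop0.png

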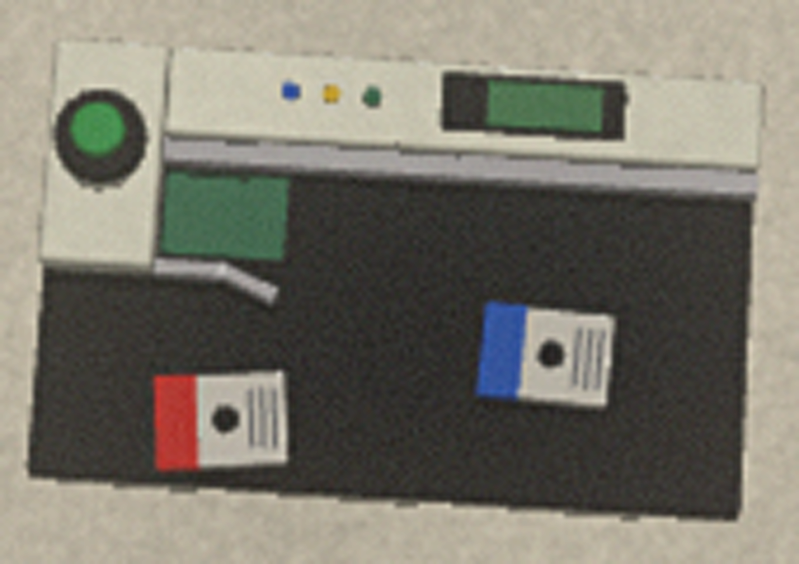

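The crop confirms the blue cartridge, with its blue end towards the pocket and corners (485,301), (614,316), (607,407), (477,396). The rail and pocket are clear of obstacles.

```bash
cat >> h.py <<'E'
def topose(f,P):  # reader pose f=(x,y,yaw), local pts mm -> world
    P=np.array(P,float)/1000;c,s=np.cos(f[2]),np.sin(f[2])
    return np.c_[f[0]+c*P[:,0]-s*P[:,1],f[1]+s*P[:,0]+c*P[:,1],P[:,2]]
def fit(c,P,uv,x0):
    from scipy.optimize import least_squares
    r=least_squares(lambda f:(w2pix(c,topose(f,P))-uv).ravel(),x0,loss='soft_l1');return r.x,np.abs(r.fun).reshape(-1,2)
def toreader(f,w):
    c,s=np.cos(f[2]),np.sin(f[2]);d=np.array(w)[:2]-f[:2];return 1000*np.array([c*d[0]+s*d[1],-s*d[0]+c*d[1]])
CP=[[20,28,22],[20,-28,22],[-20,-28,22],[-20,28,22]]
E
python3 - <<'E'
from h import *
c=vision.read_camera('top')
u=lambda a:np.array(a,float)/4.7+[239.6,159.6]
P=[[-90,160,10],[-90,-150,10],[100,-150,30],[100,160,32],[0,160,32],[0,110,32],[60,-150,30],[5.5,80,24]]
f,e=fit(c,P,u([[30,475],[740,520],[763,83],[57,40],[42,262],[153,265],[757,167],[225,264]]),[.55,.05,0])
print('reader',f,e.round(1).tolist())
for n,q in(('cart',[[485,301],[614,316],[607,407],[477,396]]),('used',[[154,376],[284,371],[288,463],[158,470]])):
    g,e=fit(c,CP,u(q),[.5,0,0]);print(n,g,e.round(1).max(),'reader:',toreader(f,g),np.degrees(g[2]-f[2]))
b=pix2w(c,u([98,129]),.037);print('button z37',b,toreader(f,b))
for n,z in (('button base',.032),): print(toreader(f,pix2w(c,u([100,137]),z)))
for n,p in(('mug',(115,228)),('san',(130,175))):print(n,toreader(f,pix2w(c,p,.05)))
np.save('f.npy',f)
E
```

```text
reader [ 0.5569267   0.00911388 -0.06474669] [[0.7, 0.1], [0.5, 0.3], [0.5, 0.6], [0.3, 0.5], [1.0, 0.1], [0.0, 0.8], [1.0, 0.6], [0.1, 0.0]]
cart [ 0.52740219 -0.05013139 -0.10082572] 0.5 reader: [-25.62938882 -61.03140892] -2.0671761421884804
used [0.49964003 0.08989907 0.04436087] 0.2 reader: [-62.39355434  76.9093858 ] 6.251402586297497
button z37 [0.62465194 0.14282773 0.037     ] [ 58.93184593 137.81559791]
[ 56.68367838 137.28462866]
mug [-45.16268003 417.9642712 ]
san [ 64.65990116 400.51216826]
```

```bash
cat >> h.py <<'E'
def go(*W,yaw=True):  # reader-frame waypoints (mm, z above desk) -> shift cm in current tool axes, turn
    f=np.load('f.npy');s=st();p=np.array(s['eef_pos']);Rm=R.from_quat(s['tcp_rot'])
    print('at reader',toreader(f,p).round(1),round(p[2]*1000,1))
    for w in W: print(w,(Rm.inv().apply(topose(f,[w])[0]-p)*100).round(2))
    a=f[2]; G=R.from_matrix(np.array([[-np.cos(a),-np.sin(a),0],[-np.sin(a),np.cos(a),0],[0,0,-1]]).T.T)
    print('turn',np.degrees((Rm.inv()*G).as_rotvec()).round(2))
E
python3 -c "
from h import *
f=np.load('f.npy');print(topose(f,[[-75,-61,0]]))
go((-110,300,225),(-75,-61,100),(-75,-61,40),(-75,-61,14))"
```

```text
[[ 0.47813706 -0.04690569  0.        ]]
{'time': 0.15, 'qpos': [1.068, 0.287, 1.5778, 0.0, 1.2786, -0.15], 'eef_pos': [0.233, 0.633, 0.2302], 'tcp_rot': [0.1755, 0.9845, -0.0009, -0.0003], 'contact_force': [0.1658, 0.63, 0.4194], 'opening': 0.9999}
at reader [-363.6  601.6] 230.2
(-110, 300, 225) [-32.89 -21.71   0.55]
(-75, -61, 100) [-46.5  -55.31  13.11]
(-75, -61, 40) [-46.5  -55.3   19.11]
(-75, -61, 14) [-46.51 -55.29  21.71]
turn [ -0.1   -0.03 -16.5 ]
```

>>> arm_command --series '[-3.3, -2.2, 0, 0, 0, -2, 1, -6.6, -4.3, 0, 0, 0, -4, 1, -9.9, -6.5, 0, 0, 0, -6, 1, -13.2, -8.7, 0, 0, 0, -8, 1, -16.5, -10.9, 0, 0, 0, -10, 1, -19.8, -13, 0, 0, 0, -12, 1, -23, -15.2, 0, 0, 0, -14, 1, -26.3, -17.4, 0.2, 0, 0, -15, 1, -29.6, -19.5, 0.4, 0, 0, -16, 1, -32.9, -21.7, 0.5, 0, 0, -16.5, 1]'

```text
time: 0.98
eef_pos: [0.4675, 0.3144, 0.2259]
tcp_rot: [0.032, 0.999, -0.0, -0.0]
contact_force: [0.9, 0.3, 0.1]
opening: 0.001
finger_force: 0.0
```

```bash
python3 -c "
from h import *
go((-75,-61,100),(-75,-61,40),(-75,-61,14))"
```

```text
{'time': 0.9833, 'qpos': [0.4119, 0.0461, 1.8596, 0.0001, 1.2363, -1.0949], 'eef_pos': [0.4675, 0.3144, 0.2259], 'tcp_rot': [0.032, 0.9995, -0.0001, -0.0002], 'contact_force': [0.8658, 0.3242, 0.1317], 'opening': 0.0011}
at reader [-109.   298.8] 225.9
(-75, -61, 100) [ -3.38 -35.98  12.59]
(-75, -61, 40) [ -3.38 -35.98  18.59]
(-75, -61, 14) [ -3.38 -35.98  21.19]
turn [-0.01 -0.02  0.05]
```

>>> arm_command --series '[-0.4, -3.6, 0.5, 0, 0, 0, 1, -0.8, -7.2, 1, 0, 0, 0, 1, -1.2, -10.8, 2, 0, 0, 0, 1, -1.6, -14.4, 3, 0, 0, 0, 1, -2, -18, 4.5, 0, 0, 0, 1, -2.4, -21.6, 6, 0, 0, 0, 1, -2.7, -25.2, 7.5, 0, 0, 0, 1, -3, -28.8, 9, 0, 0, 0, 1, -3.2, -32.4, 10.5, 0, 0, 0, 1, -3.4, -36, 12.5, 0, 0, 0, 1]'

```text
time: 1.82
eef_pos: [0.4779, -0.0472, 0.1016]
tcp_rot: [0.032, 0.999, -0.0, 0.001]
contact_force: [1.4, 0.7, -0.0]
opening: -0.002
finger_force: 0.0
```

>>> arm_command --series '[0, 0, 2, 0, 0, 0, 1, 0, 0, 4, 0, 0, 0, 1, 0, 0, 6, 0, 0, 0, 1, 0, 0, 6.5, 0, 0, 0, 1, 0, 0, 6.5, 0, 0, 0, 1, 0, 0, 6.5, 0, 0, 0, 1]'

```text
time: 2.32
eef_pos: [0.4778, -0.0452, 0.0367]
tcp_rot: [0.032, 0.999, -0.0, 0.0]
contact_force: [0.2, -0.6, 0.7]
opening: 0.001
finger_force: 0.0
```

```bash
python3 -c "
from h import *
go((-75,-61,14),(-65,-61,14))
c=vision.read_camera('scene');cv2.imwrite('pics/s1.png',cv2.resize(c['color'][190:340,180:400],None,fx=3.6,fy=3.6,interpolation=cv2.INTER_CUBIC))"
```

```text
{'time': 2.3167, 'qpos': [-0.3062, 0.1208, 2.1726, 0.0, 0.8481, -1.8125], 'eef_pos': [0.4778, -0.0452, 0.0367], 'tcp_rot': [0.0322, 0.9995, -0.0, 0.0], 'contact_force': [0.1934, -0.5818, 0.6501], 'opening': 0.0008}
at reader [-75.5 -59.4] 36.7
(-75, -61, 14) [-0.05 -0.16  2.27]
(-65, -61, 14) [-1.05 -0.16  2.27]
turn [-0.    0.01  0.01]
```

View pics/s1.png

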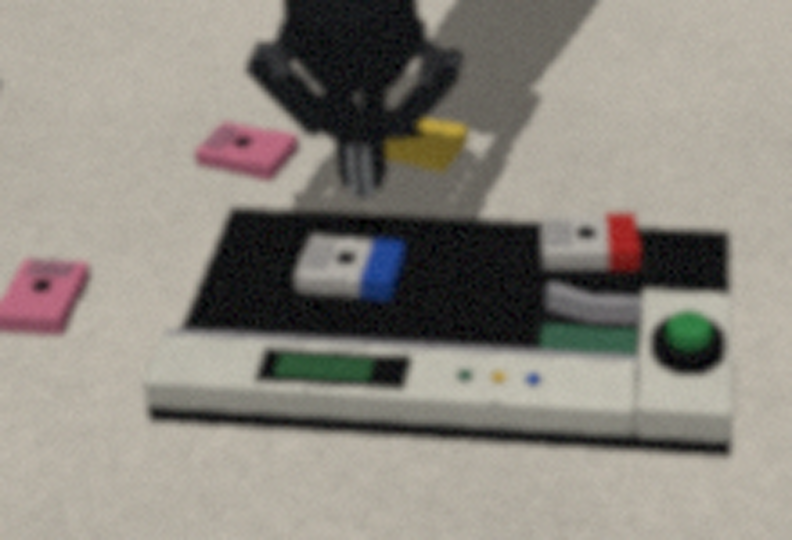

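The view shows the closed fingers at (362,180), right behind the cartridge and clear of everything else. Next I lower them and push towards the rail.

>>> arm_command --series '[0, -0.15, 1.2, 0, 0, 0, 1, 0, -0.15, 2.2, 0, 0, 0, 1, 0, -0.15, 2.2, 0, 0, 0, 1, -1, -0.15, 2.2, 0, 0, 0, 1, -1.5, -0.15, 2.2, 0, 0, 0, 1, -2, -0.15, 2.2, 0, 0, 0, 1, -2.5, -0.15, 2.2, 0, 0, 0, 1, -3, -0.15, 2.2, 0, 0, 0, 1, -3.5, -0.15, 2.2, 0, 0, 0, 1, -4, -0.15, 2.2, 0, 0, 0, 1]'

```text
time: 3.2
eef_pos: [0.518, -0.0495, 0.0144]
tcp_rot: [0.032, 0.999, -0.0, 0.0]
contact_force: [-0.2, -0.1, -0.9]
opening: 0.002
finger_force: 0.1
```

```bash
python3 -c "
from h import *
go((-3,-61,14))
c=vision.read_camera('top');cv2.imwrite('pics/t2.png',cv2.convertScaleAbs(cv2.resize(c['color'][160:280,240:410],None,fx=4.7,fy=4.7,interpolation=cv2.INTER_CUBIC),alpha=1.6))"
```

```text
{'time': 3.2, 'qpos': [-0.2903, 0.2435, 2.0803, -0.0, 0.8177, -1.7964], 'eef_pos': [0.518, -0.0495, 0.0144], 'tcp_rot': [0.0324, 0.9995, -0.0, 0.0], 'contact_force': [-0.1995, -0.1, -0.8834], 'opening': 0.0024}
at reader [-35.1 -61. ] 14.4
(-3, -61, 14) [-3.21 -0.    0.04]
turn [-0.  0. -0.]
```

View pics/t2.png

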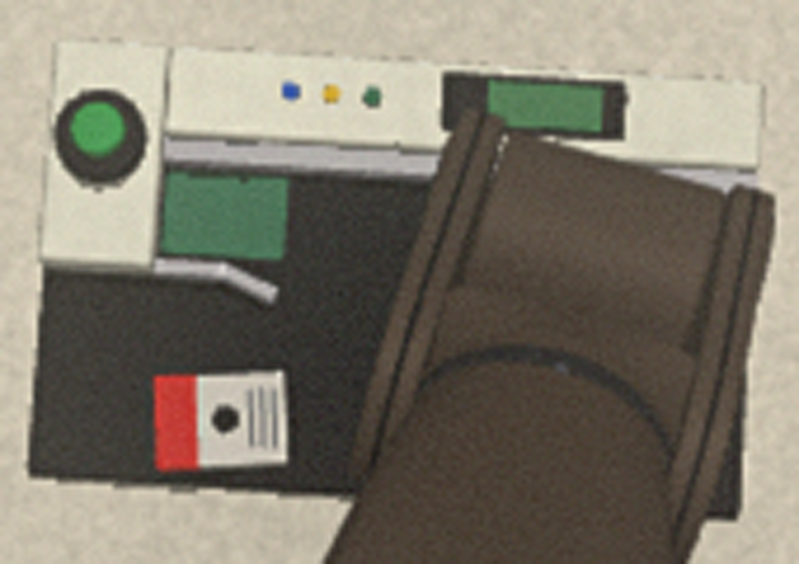

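The arm hides the cartridge from the top camera here, so I'll use the scene camera for the push.

>>> arm_command --series '[-0.5, 0, 0, 0, 0, 0, 1, -1, 0, 0, 0, 0, 0, 1, -1.5, 0, 0, 0, 0, 0, 1, -2, 0, 0, 0, 0, 0, 1, -2.4, 0, 0, 0, 0, 0, 1, -2.8, 0, 0, 0, 0, 0, 1, -3, 0, 0, 0, 0, 0, 1, -3.2, 0, 0, 0, 0, 0, 1, -3.3, 0, 0, 0, 0, 0, 1]'

```text
time: 4.0
eef_pos: [0.5505, -0.0516, 0.0143]
tcp_rot: [0.032, 0.999, 0.0, -0.0]
contact_force: [-0.3, 1.0, -0.3]
opening: 0.002
finger_force: 0.1
```

```bash
python3 -c "
from h import *
go((-1,-61,14))
c=vision.read_camera('scene');cv2.imwrite('pics/s3.png',cv2.convertScaleAbs(cv2.resize(c['color'][225:325,210:395],None,fx=4.3,fy=4.3,interpolation=cv2.INTER_CUBIC),alpha=1.3))"
```

```text
{'time': 4.0, 'qpos': [-0.2769, 0.3046, 2.0015, -0.0, 0.8356, -1.7829], 'eef_pos': [0.5505, -0.0516, 0.0143], 'tcp_rot': [0.0324, 0.9995, 0.0, -0.0], 'contact_force': [-0.2919, 1.0195, -0.334], 'opening': 0.0025}
at reader [ -2.5 -61. ] 14.3
(-1, -61, 14) [-0.15 -0.    0.03]
turn [ 0. -0. -0.]
```

View pics/s3.png

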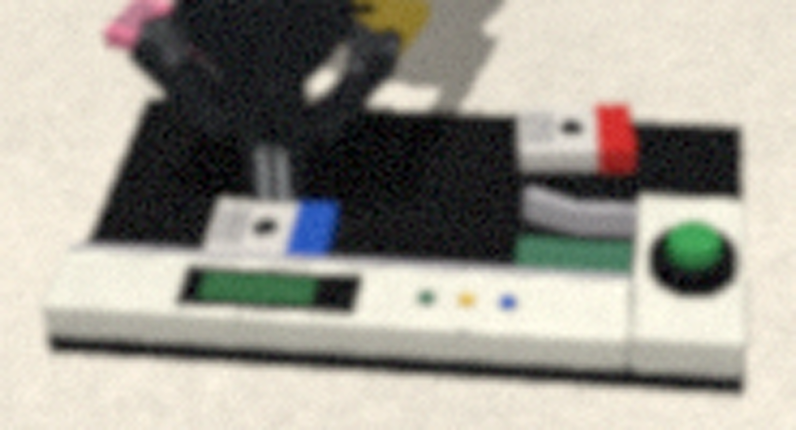

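The cartridge is nearly at the rail, with the fingers at (272,175) behind it and its far corners near (205,250) and (333,255). I keep pushing until there is a contact force.

>>> arm_command --series '[-0.1, 0, 0, 0, 0, 0, 1, -0.2, 0, 0, 0, 0, 0, 1, -0.2, 0, 0, 0, 0, 0, 1, -0.2, 0, 0, 0, 0, 0, 1]'

```text
time: 4.38
eef_pos: [0.552, -0.0516, 0.0142]
tcp_rot: [0.032, 0.999, 0.0, -0.0]
contact_force: [-0.3, -0.6, 0.5]
opening: 0.002
finger_force: 0.4
```

>>> arm_command --series '[-0.1, 0, 0, 0, 0, 0, 1, -0.2, 0, 0, 0, 0, 0, 1, -0.2, 0, 0, 0, 0, 0, 1]'

```text
time: 4.63
eef_pos: [0.5521, -0.0515, 0.0137]
tcp_rot: [0.032, 0.999, 0.0, -0.003]
contact_force: [-5.0, -0.2, 4.1]
opening: 0.002
finger_force: 3.0
```

The contact force is 5 N, so the cartridge is flush against the rail. I back off, lift, and go round to its right end.

>>> arm_command --series '[0.5, 0, 0, 0, 0, 0, 1, 1.2, 0, -0.5, 0, 0, 0, 1, 1.2, -1, -3, 0, 0, 0, 1, 0.5, -3, -4.5, 0, 0, 0, 1, -1, -5, -4.5, 0, 0, 0, 1, -2.5, -6, -4.5, 0, 0, 0, 1, -3, -6, -4.5, 0, 0, 0, 1, -3, -6, -4.5, 0, 0, 0, 1]'

```text
time: 5.3
eef_pos: [0.5813, -0.1142, 0.06]
tcp_rot: [0.033, 0.999, -0.0, 0.001]
contact_force: [0.0, -0.0, 0.6]
opening: 0.0
finger_force: 0.0
```

```bash
python3 -c "
from h import *
go((29,-121,14.5),(29,44,14))
c=vision.read_camera('scene');cv2.imwrite('pics/s4.png',cv2.convertScaleAbs(cv2.resize(c['color'][225:325,210:395],None,fx=4.3,fy=4.3,interpolation=cv2.INTER_CUBIC),alpha=1.3))"
```

```text
{'time': 5.3, 'qpos': [-0.3652, 0.304, 1.8962, 0.0004, 0.9394, -1.8704], 'eef_pos': [0.5813, -0.1142, 0.06], 'tcp_rot': [0.0329, 0.9995, -0.0002, 0.001], 'contact_force': [0.0062, -0.0234, 0.6377], 'opening': 0.0003}
at reader [  32.3 -121.4] 60.0
(29, -121, 14.5) [0.34 0.05 4.55]
(29, 44, 14) [ 0.36 16.55  4.6 ]
turn [-0.01  0.12 -0.06]
```

View pics/s4.png

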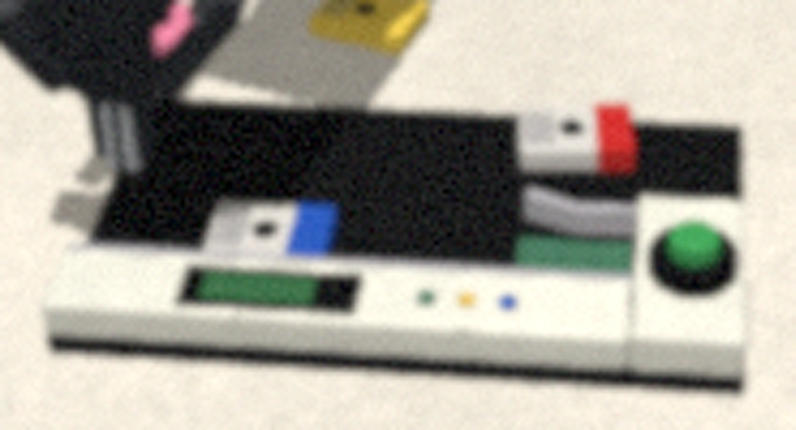

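The cartridge lies square along the rail, with corners near (205,250) and (335,205). I lower behind its right end and push it along the rail.

>>> arm_command --series '[0.3, 0, 2.5, 0, 0, 0, 1, 0.3, 0, 4.5, 0, 0, 0, 1, 0.3, 0, 4.5, 0, 0, 0, 1, 0.3, 0.7, 4.5, 0, 0, 0, 1, 0.3, 1.4, 4.5, 0, 0, 0, 1, 0.3, 2, 4.5, 0, 0, 0, 1, 0.3, 2.5, 4.5, 0, 0, 0, 1, 0.3, 3, 4.5, 0, 0, 0, 1, 0.3, 3.5, 4.5, 0, 0, 0, 1, 0.3, 4, 4.5, 0, 0, 0, 1]'

```text
time: 6.18
eef_pos: [0.5802, -0.073, 0.0147]
tcp_rot: [0.032, 0.999, -0.0, 0.0]
contact_force: [-1.0, -0.2, 0.5]
opening: -0.001
finger_force: 0.2
```

>>> arm_command --series '[0, 0.5, 0, 0, 0, 0, 1, 0, 1, 0, 0, 0, 0, 1, 0, 1.5, 0, 0, 0, 0, 1, 0, 2, 0, 0, 0, 0, 1, 0, 2.5, 0, 0, 0, 0, 1, 0, 3, 0, 0, 0, 0, 1, 0, 3.5, 0, 0, 0, 0, 1, 0, 4, 0, 0, 0, 0, 1, 0, 4.4, 0, 0, 0, 0, 1, 0, 4.6, 0, 0, 0, 0, 1]'

```text
time: 7.02
eef_pos: [0.5828, -0.027, 0.0142]
tcp_rot: [0.032, 0.999, 0.0, -0.0]
contact_force: [0.9, -0.4, 0.2]
opening: -0.001
finger_force: 0.1
```

```bash
python3 -c "
from h import *
go((29,44,14))
c=vision.read_camera('scene');cv2.imwrite('pics/s5.png',cv2.convertScaleAbs(cv2.resize(c['color'][225:325,210:395],None,fx=4.3,fy=4.3,interpolation=cv2.INTER_CUBIC),alpha=1.3))"
```

```text
{'time': 7.0167, 'qpos': [-0.2201, 0.3606, 1.9261, 0.0001, 0.8551, -1.7265], 'eef_pos': [0.5828, -0.027, 0.0142], 'tcp_rot': [0.0322, 0.9995, 0.0001, -0.0001], 'contact_force': [0.8558, -0.4372, 0.1748], 'opening': -0.0011}
at reader [ 28.2 -34.3] 14.2
(29, 44, 14) [-0.08  7.83  0.02]
turn [ 0.01 -0.01  0.02]
```

View pics/s5.png

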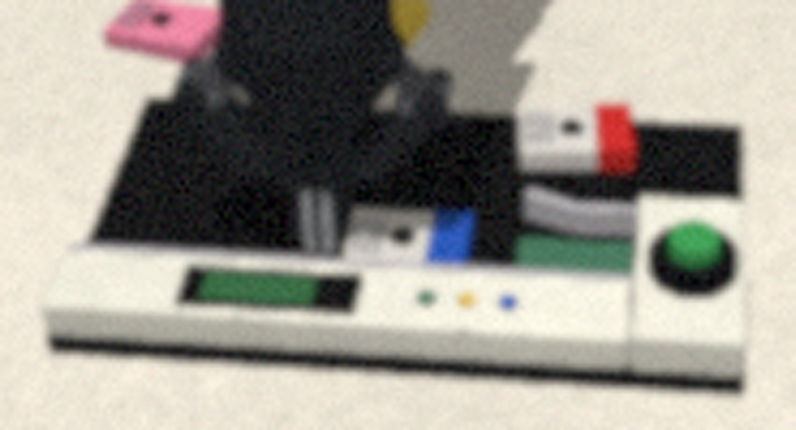

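The cartridge is square on the rail at (405,235), lined up with the green pocket. I push on, slowing towards the end stop.

>>> arm_command --series '[0, 0.5, 0, 0, 0, 0, 1, 0, 1, 0, 0, 0, 0, 1, 0, 1.5, 0, 0, 0, 0, 1, 0, 2, 0, 0, 0, 0, 1, 0, 2.5, 0, 0, 0, 0, 1, 0, 3, 0, 0, 0, 0, 1, 0, 3.5, 0, 0, 0, 0, 1, 0, 4, 0, 0, 0, 0, 1, 0, 4.5, 0, 0, 0, 0, 1, 0, 5, 0, 0, 0, 0, 1]'

```text
time: 7.9
eef_pos: [0.5862, 0.0228, 0.0144]
tcp_rot: [0.032, 0.999, -0.0, 0.0]
contact_force: [-0.2, -0.4, -0.3]
opening: 0.0
finger_force: 0.1
```

>>> arm_command --series '[0, 0.4, 0, 0, 0, 0, 1, 0, 0.8, 0, 0, 0, 0, 1, 0, 1.2, 0, 0, 0, 0, 1, 0, 1.6, 0, 0, 0, 0, 1, 0, 1.9, 0, 0, 0, 0, 1, 0, 2.2, 0, 0, 0, 0, 1, 0, 2.4, 0, 0, 0, 0, 1, 0, 2.6, 0, 0, 0, 0, 1, 0, 2.6, 0, 0, 0, 0, 1]'

```text
time: 8.65
eef_pos: [0.5879, 0.0485, 0.0143]
tcp_rot: [0.032, 0.999, 0.0, 0.0]
contact_force: [0.2, 0.5, 0.6]
opening: -0.0
finger_force: 0.0
```

```bash
python3 -c "
from h import *
go((29,44,14))
c=vision.read_camera('scene');cv2.imwrite('pics/s6.png',cv2.convertScaleAbs(cv2.resize(c['color'][235:315,280:395],None,fx=6.5,fy=6.5,interpolation=cv2.INTER_CUBIC),alpha=1.3))"
```

```text
{'time': 8.65, 'qpos': [-0.0896, 0.3719, 1.9103, 0.0001, 0.8594, -1.5958], 'eef_pos': [0.5879, 0.0485, 0.0143], 'tcp_rot': [0.0323, 0.9995, 0.0001, 0.0], 'contact_force': [0.1904, 0.5271, 0.5522], 'opening': -0.0}
at reader [28.3 41.3] 14.3
(29, 44, 14) [-0.07  0.27  0.03]
turn [0.01 0.   0.01]
```

View pics/s6.png

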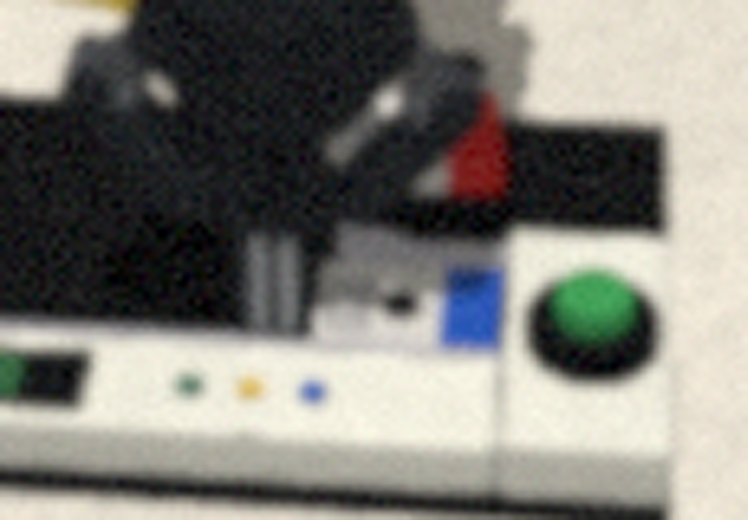

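The cartridge is in the pocket and its blue end (472,305) is close to the end block edge at x≈503. I nudge it until it bears on the stop.

>>> arm_command --series '[0, 0.1, 0, 0, 0, 0, 1, 0, 0.2, 0, 0, 0, 0, 1, 0, 0.2, 0, 0, 0, 0, 1, 0, 0.2, 0, 0, 0, 0, 1]'

```text
time: 9.03
eef_pos: [0.588, 0.0502, 0.0143]
tcp_rot: [0.032, 0.999, 0.0, -0.0]
contact_force: [0.2, -0.2, -0.5]
opening: 0.002
finger_force: 0.0
```

>>> arm_command --series '[0, 0.1, 0, 0, 0, 0, 1, 0, 0.2, 0, 0, 0, 0, 1, 0, 0.2, 0, 0, 0, 0, 1, 0, 0.2, 0, 0, 0, 0, 1]'

```text
time: 9.37
eef_pos: [0.5881, 0.0507, 0.0144]
tcp_rot: [0.032, 0.999, -0.001, -0.0]
contact_force: [-0.2, -5.0, -0.7]
opening: 0.003
finger_force: 2.6
```

It is bearing on the stop at 5 N. I back off, lift, and move over the button.

>>> arm_command --series '[0, -0.7, 0, 0, 0, 0, 1, 0, -1.5, 0, 0, 0, 0, 1, 0, -1.5, -2, 0, 0, 0, 1, 0, -1.5, -5, 0, 0, 0, 1, 0, 0, -8, 0, 0, 0, 1, -1, 3, -8, 0, 0, 0, 1, -2, 6, -8, 0, 0, 0, 1, -3, 8.5, -8, 0, 0, 0, 1, -3, 9.3, -7, 0, 0, 0, 1, -3, 9.3, -6, 0, 0, 0, 1]'

```text
time: 10.2
eef_pos: [0.6247, 0.1447, 0.0745]
tcp_rot: [0.031, 1.0, 0.0, 0.001]
contact_force: [-1.0, 0.5, -0.3]
opening: 0.004
finger_force: 0.0
```

```bash
python3 -c "
from h import *
go((58,137.5,45),(58,137.5,38))
c=vision.read_camera('scene');cv2.imwrite('pics/s7.png',cv2.convertScaleAbs(cv2.resize(c['color'][225:315,280:395],None,fx=6.5,fy=6.5,interpolation=cv2.INTER_CUBIC),alpha=1.3))"
```

```text
{'time': 10.2, 'qpos': [0.0693, 0.3775, 1.7675, 0.0006, 0.9946, -1.4394], 'eef_pos': [0.6247, 0.1447, 0.0745], 'tcp_rot': [0.0312, 0.9995, 0.0004, 0.0009], 'contact_force': [-1.0329, 0.4843, -0.3287], 'opening': 0.0039}
at reader [ 58.9 139.7] 74.5
(58, 137.5, 45) [ 0.09 -0.22  2.95]
(58, 137.5, 38) [ 0.1  -0.22  3.65]
turn [0.04 0.1  0.13]
```

View pics/s7.png

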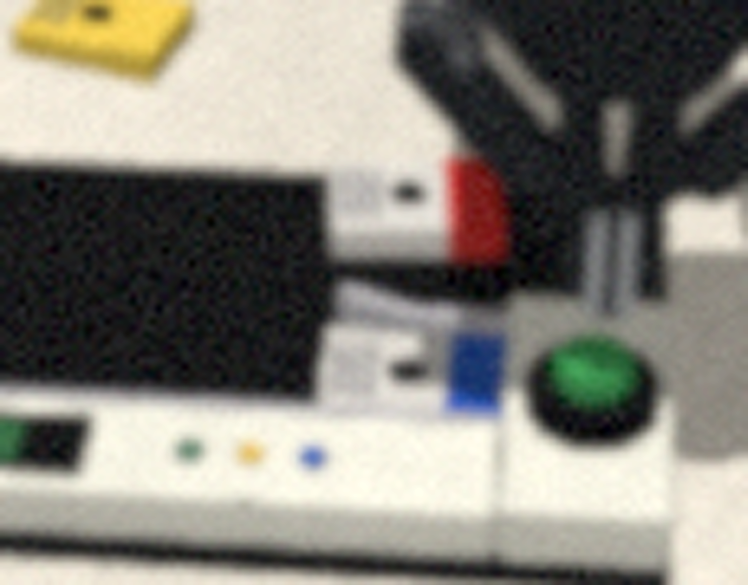

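The cartridge is home, its blue end (475,372) against the block, and the fingers at (610,260) are above the button (590,370). I go down.

>>> arm_command --series '[0.1, -0.3, 1.5, 0, 0, 0, 1, 0.1, -0.3, 2.8, 0, 0, 0, 1, 0.1, -0.3, 3.2, 0, 0, 0, 1, 0.1, -0.3, 3.4, 0, 0, 0, 1, 0.1, -0.3, 3.4, 0, 0, 0, 1]'

```text
time: 10.67
eef_pos: [0.6227, 0.1387, 0.0475]
tcp_rot: [0.033, 0.999, -0.001, -0.003]
contact_force: [-16.4, -1.7, 35.3]
opening: -0.0
finger_force: 17.9
```

>>> arm_command --series '[0, 0, 0.15, 0, 0, 0, 1, 0, 0, 0.3, 0, 0, 0, 1, 0, 0, 0.3, 0, 0, 0, 1]'

```text
time: 10.92
eef_pos: [0.6228, 0.1387, 0.0473]
tcp_rot: [0.032, 0.999, -0.001, -0.003]
contact_force: [-22.2, -3.3, 47.2]
opening: -0.0
finger_force: 23.4
```

>>> arm_command --series '[0, 0, -0.5, 0, 0, 0, 1, 0, 0, -0.7, 0, 0, 0, 1, 0, 0, -0.7, 0, 0, 0, 1]'

```text
time: 11.17
eef_pos: [0.6229, 0.1387, 0.0478]
tcp_rot: [0.033, 0.999, -0.0, -0.0]
contact_force: [-7.0, -1.4, 18.2]
opening: 0.001
finger_force: 8.9
```

```bash
python3 -c "
from h import *
go((55,135,55))
c=vision.read_camera('scene');cv2.imwrite('pics/s8.png',cv2.convertScaleAbs(cv2.resize(c['color'][245:315,330:395],None,fx=8,fy=8,interpolation=cv2.INTER_CUBIC),alpha=1.5))
f=np.load('f.npy');print(w2pix(c,topose(f,[[55,135,32],[55,135,40],[55,135,47],[55,135,52],[0,110,32],[100,110,32]]))-[330,245])"
```

```text
{'time': 11.1667, 'qpos': [0.0605, 0.4098, 1.7811, -0.0006, 0.9517, -1.4439], 'eef_pos': [0.6229, 0.1387, 0.0478], 'tcp_rot': [0.033, 0.9995, -0.0003, -0.0005], 'contact_force': [-7.0144, -1.4117, 18.1709], 'opening': 0.0011}
at reader [ 57.5 133.6] 47.8
(55, 135, 55) [ 0.25  0.14 -0.72]
turn [-0.03 -0.05 -0.07]
[[39.46365118 42.6633017 ]
 [39.65141338 39.42448139]
 [39.81728589 36.56324913]
 [39.93668107 34.50373161]
 [27.47550963 24.42827225]
 [25.35702431 57.61693769]]
```

View pics/s8.png

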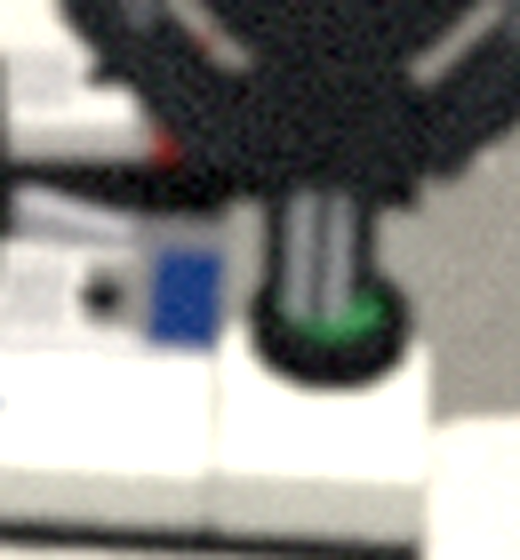

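The fingers sit a little left of the button's centre, which is near (340,310), so a corner may be catching the collar. I triangulate the button from both earlier pictures.

```bash
python3 -c "
from h import *
from scipy.optimize import least_squares
f=np.load('f.npy');a=vision.read_camera('top');b=vision.read_camera('scene')
for n,u,v in(('green',np.array([98,129])/4.7+[239.6,159.6],np.array([593,370])/6.5+[279.6,224.6]),('ring',np.array([100,137])/4.7+[239.6,159.6],np.array([592,392])/6.5+[279.6,224.6])):
    r=least_squares(lambda p:np.r_[w2pix(a,p)[0]-u,w2pix(b,p)[0]-v],[.62,.14,.04]);print(n,toreader(f,r.x),r.x[2],r.fun.round(2))
go((56,137.5,55))"
```

```text
green [ 56.12724748 136.68129352] 0.048110961741099405 [-0.11 -0.   -0.1   0.01]
ring [ 54.96112098 136.73953026] 0.038878012602872825 [-0.14 -0.   -0.13  0.01]
{'time': 11.3167, 'qpos': [0.0605, 0.4101, 1.7807, -0.0006, 0.9524, -1.4439], 'eef_pos': [0.6229, 0.1387, 0.0478], 'tcp_rot': [0.033, 0.9995, -0.0003, -0.0008], 'contact_force': [-7.2991, -0.6793, 18.6379], 'opening': 0.0013}
at reader [ 57.5 133.6] 47.8
(56, 137.5, 55) [ 0.15  0.39 -0.72]
turn [-0.04 -0.09 -0.07]
```

>>> arm_command --series '[0, 0, -0.2, 0, 0, 0, 1, 0, 0, -0.2, 0, 0, 0, 1]'

```text
time: 11.48
eef_pos: [0.6229, 0.1387, 0.048]
tcp_rot: [0.033, 0.999, -0.0, -0.0]
contact_force: [-4.5, 0.2, 10.6]
opening: 0.003
finger_force: 5.4
```

>>> arm_command --series '[0, 0, -0.2, 0, 0, 0, 1, 0, 0, -0.2, 0, 0, 0, 1]'

```text
time: 11.65
eef_pos: [0.6228, 0.1387, 0.0489]
tcp_rot: [0.033, 0.999, -0.0, -0.0]
contact_force: [-0.6, -0.5, 3.8]
opening: -0.001
finger_force: 2.1
```

>>> arm_command --series '[0, 0, -0.2, 0, 0, 0, 1, 0, 0, -0.2, 0, 0, 0, 1]'

```text
time: 11.82
eef_pos: [0.6228, 0.1388, 0.0503]
tcp_rot: [0.033, 0.999, -0.001, -0.0]
contact_force: [-1.0, -2.3, 3.2]
opening: -0.004
finger_force: 1.6
```

>>> arm_command --series '[0, 0, -0.2, 0, 0, 0, 1, 0, 0, -0.2, 0, 0, 0, 1]'

```text
time: 11.98
eef_pos: [0.6228, 0.1395, 0.0522]
tcp_rot: [0.033, 0.999, -0.0, -0.0]
contact_force: [-0.1, -1.2, 2.0]
opening: -0.003
finger_force: 1.0
```

The force falls off like a spring between z=48 and 53 mm, so the press had bottomed out. To be sure, I lift clear, centre, press gently once more and release.

>>> arm_command --series '[0, 0, -0.6, 0, 0, 0, 1, 0.1, 0.2, -0.8, 0, 0, 0, 1, 0.1, 0.2, -0.4, 0, 0, 0, 1, 0.1, 0.2, 0, 0, 0, 0, 1, 0.1, 0.2, 0.3, 0, 0, 0, 1, 0.1, 0.2, 0.6, 0, 0, 0, 1, 0.1, 0.2, 0.6, 0, 0, 0, 1, 0.1, 0.2, 0.6, 0, 0, 0, 1]'

```text
time: 12.65
eef_pos: [0.622, 0.1427, 0.048]
tcp_rot: [0.032, 0.999, 0.0, -0.001]
contact_force: [-3.8, 0.7, 9.9]
opening: 0.0
finger_force: 5.1
```

>>> arm_command --series '[0, 0, -1, 0, 0, 0, 1, 0, 0, -3, 0, 0, 0, 1, 0, 0, -6, 0, 0, 0, 1, 2, -1, -9, 0, 0, 0, 1, 5, -1, -12, 0, 0, 0, 1, 8, -1, -14, 0, 0, 0, 1, 11, 0, -14, 0, 0, 0, 1, 13, 2, -14, 0, 0, 0, 1, 14, 5, -14, 0, 0, 0, 1, 14, 8, -14, 0, 0, 0, 1]'

```text
time: 13.48
eef_pos: [0.4849, 0.2316, 0.1859]
tcp_rot: [0.033, 0.999, -0.0, -0.001]
contact_force: [1.5, -0.2, -0.2]
opening: 0.002
finger_force: 0.0
```

```bash
python3 -c "
from h import *
go((0,0,0))
c=vision.read_camera('top');cv2.imwrite('pics/t9.png',cv2.convertScaleAbs(cv2.resize(c['color'][160:280,240:410],None,fx=4.7,fy=4.7,interpolation=cv2.INTER_CUBIC),alpha=1.6))"
```

```text
{'time': 13.4833, 'qpos': [0.2567, 0.0267, 1.9557, -0.0001, 1.161, -1.2485], 'eef_pos': [0.4849, 0.2316, 0.1859], 'tcp_rot': [0.0328, 0.9995, -0.0003, -0.0009], 'contact_force': [1.5302, -0.2206, -0.1746], 'opening': 0.0019}
at reader [-86.2 217.3] 185.9
(0, 0, 0) [ -8.68 -21.71  18.59]
turn [-0.04 -0.1  -0.05]
```

View pics/t9.png

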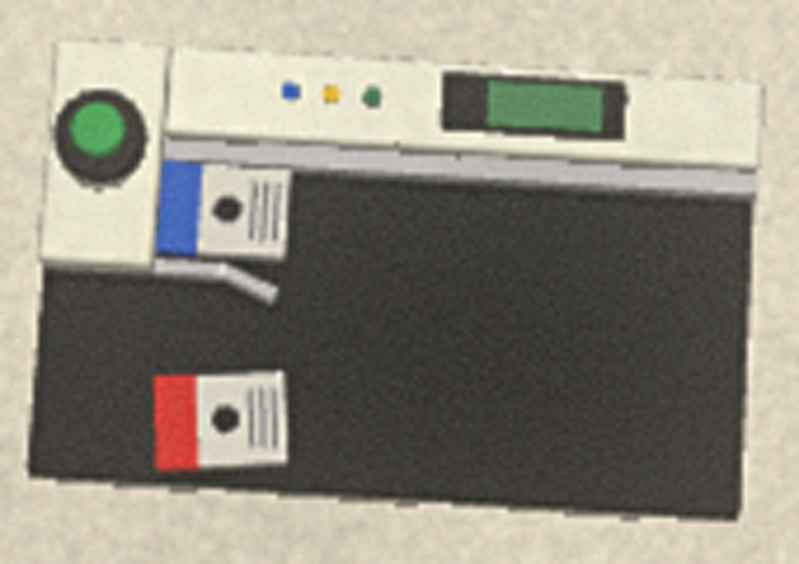

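The cartridge is home at (225,208), flush against the rail and end block. The used one at (222,420) hasn't moved, the button is up at (98,129), and the arm is clear.

```bash
python3 -c "
from plant import ctrl
print(ctrl.sign_off())"
```

```text
the job is handed in; nothing more can be done
None
```

The blue-capped cartridge is fully home in the corner pocket, the start button was pressed and is back up, and I handed the job in at about 13.5 s; the hand-in returned no verdict.

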